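# Tilt the bench work plate to match its gauge blade

## Robot

A 6-joint arm with a two-finger parallel gripper is mounted at the origin on the work surface. World frame = base frame: x ahead of the robot, y to its left, z up, the work surface at z = 0. Lengths are in mm, angles in rad, forces in N, time in s.
With the tool pointing down it reaches from about 350 to 875 mm from the base axis. Payload 4.2 kg.
Tool frame: the origin (TCP) lies at the very end of the fingers, on their centre line; the grasp point (between the pads) lies 19 mm behind it; z points along the fingers, y is the line along which they close (so a half turn about z gives the same grasp; the last joint's range is limited). The gripper opens to 85 mm and grips with 20 to 120 N. Pads are 22 mm wide; open, the fingers measure 114 mm over their backs; the gripper's body (76 mm by 85 mm) begins 54 mm behind the grasp point. The pads swing forward as they close: fully open they stand 13 mm farther back than shut.
Start: joints at [1.514, 0.385, 0.008, 0, -1.194, -0.259], TCP at [194.078, 594.082, 231.312] pointing down, gripper open.
Joint ranges: [-3.14, 3.14], [-1.21, 2.06], [-1.07, 1.41], [-3.16, 2.05], [-2.99, -0.16], [-3.1, 3.1]. Speed limits (rad/s): [2.79, 2.79, 3.14, 3.14, 3.14, 3.14].

## Interface

Orientations are given as a unit quaternion [x, y, z, w].
In Python, from bench import arm gives the robot as it stands. The module is installed in compiled form; this text tells all that it offers.
- The arm moves only by the tool drive_tool, never from a script. Its argument "targets" is a list of rows, each a list of 5 numbers: the closure, from -1 (fully open) to 1 (shut), then the shift along the tool's x, y, z in mm, then the turn about the tool's z in degrees. In form: [[grip, tx, ty, tz, roll], ...]. A call has 1 to 12 rows; each row is the pose to reach, as a shift and turn from the pose commanded when the call began, along the tool's axes at that moment; what a row does not reach only later rows make up. A row lasts 1/10 s, in which the tool goes at most 50 mm and 8.59 degrees, less where a joint would pass 70% of its speed; a pose out of reach is approached as far as the arm can. A call with a gripper value outside its range is refused whole. The fingers move at their own pace and stop on an object; the grip force is fixed at half the most. Time passes only in rows, so rows that repeat a pose let the fingers close. It gives the time, the measured TCP pose, the force, the opening and the grip force at its end, in the units of the state.
- arm.read_state(): the state, without advancing time (a new reading comes with each control period).
- arm.get_image(name): name is "scene" or "side" or "wrist"; returns the picture (480x640x3 uint8, blue, green, red); there is no depth.
- arm.camera_params(name): a dict with "fov_y" (degrees; the focal length in pixels is half the picture's height over the tangent of half this angle, whatever the lens; pixels are square), "cx", "cy" (the principal point, pixels), "rvec" (rotation vector, rad) and "tvec" (3), from world to camera coordinates, as OpenCV has them; the wrist camera has in their place "tool_from_camera" (4x4, takes a point from camera to tool coordinates, whose origin is the TCP and whose axes are the flange's). Camera axes: x right, y down, z forward; pixel columns grow to the right and rows downward; lengths in mm; the calibration is good to about 2 mm. The wrist camera is an equidistant fisheye: a pixel r from the principal point sees the ray r / f radians off the axis. A picture is of the moment at which its call begins: read the wrist's pose just before it. camera_params takes no time and is no camera call.
- arm.job_done(): hands the job in; it is judged then, once.
The state is a dict: "clock": time; "joints": joint angles; "joint_vel": joint speeds; "joint_efforts": joint torques, N m; "position": TCP position; "ee_rot": TCP orientation; "contact_force": force on the tool from outside, world axes, zero at the start; "wrist_torque": the same for the moment, N m; "gripper_width": finger opening in mm; "grasp_force": force on a finger pad.
Only numpy, scipy, OpenCV 4.12 (cv2) and the standard library are available. Lean on these libraries where they do the work, as an engineer would, in place of code of your own. Each camera call takes 0.05 s, during which the arm holds its last target. There are 200 camera calls.

## Task

The steel work plate on the bench stand is hinged along its far edge and lies almost flat. Raise its near edge, the one with the pull bar, until the plate is parallel to the narrow gauge blade beside it, and leave it standing there on its stiff hinge. The gauge blade is clamped at the wanted angle, so do not move it, and leave the bushing, the tin and the hammer where they are.

Things in the scene. Friction and masses are not known exactly. Their poses are not given: they have to be found in the camera images.
- stand: fixed dark steel stand, base 240 (x) by 270 (y -155 to +115) by 12 mm, origin under its middle; x points from the pull bar towards the hinge, z up. Hinge line along y at x +80, 60 mm above the bench, between cheeks 82 mm high at y +-97. Two rubber posts under the plate (x -30, y +-65), 56 mm high
- plate (a joint): tilt of the work plate, rad: 0 level, grows as the pull-bar edge rises, limit 1.7. Bright steel, 136 mm from hinge to near edge, 170 mm wide, 8 mm thick, mid-plane through the hinge line, about 0.6 kg. The stiff hinge holds it at any angle; raising it takes about 8 to 12 N at the bar
- plate_bar (a point): middle of the plate's pull bar: round steel bar 12 mm thick, 110 mm long, parallel to the hinge line and 180 mm from it, in the plate's mid-plane; prongs at its ends join it to the plate, leaving an open window 38 mm (towards the plate) by 98 mm. Axes turn with the plate: x from the bar to the hinge, y along the bar
- plate_hinge (a point): the middle of the plate's hinge line; axes as for plate_bar
- gauge_blade (a joint): angle of the gauge blade about the same hinge line, rad, counted like the plate's tilt: 0 level, grows as its tip rises. A narrow steel bar 150 mm long, 16 mm wide, 10 mm thick, clamped with a black knob on the hinge line beside the plate (stand y -130 mm, 37 mm clear of the plate's side)
- gauge_tip (a point): the free end of the gauge blade, 150 mm from the hinge line; x axis along the blade from tip to hinge, y along the hinge line
- bushing: loose thick steel ring, 84 mm across, 36 mm high, bore 24 mm, standing on the bench left of the stand; origin under its centre
- tin: loose closed metal tin, 72 mm across, 95 mm high, standing on the bench left of the stand; origin under its centre
- hammer: loose hammer, 260 mm long, lying on the bench right of the stand; origin on its underside

How it is judged (in metres and radians):
At the end, for the whole second after the job is handed in: The work plate stands still on its hinge, parallel to the gauge blade within 0.1 rad (about 6 degrees); the gauge blade's tip is within 12 mm and the bushing, tin and hammer within 30 mm of where they were at the start (angle between the x axis of plate_bar and the x axis of gauge_tip, either way round below 0.1 rad and velocity of joint plate between -0.05 and 0.05 rad/s and distance of gauge_tip from where it was at the start of the episode below 0.012 m and distance of each of bushing, tin, hammer from where it was at the start of the episode below 0.03 m); the robot touches nothing.
It fails at once if the gauge blade is pushed out of its setting (tip moved over 12 mm) (distance of gauge_tip from where it was at the start of the episode above 0.012 m).
It fails at once if the bushing, the tin or the hammer is shoved over 30 mm (distance of any of bushing, tin, hammer from where it was at the start of the episode above 0.03 m).
It also fails if it takes over 38 s, if anything falls off the work surface, if the arm or the gripper's body presses on something with over 40 N, if the wrist force passes 120 N, or if a joint passes its speed limit or range.

## Working session

There is one attempt and no reset: what is moved stays moved. The work goes in short steps, Python scripts to look and compute and a tool call to move; the robot and the scene stay as the last step left them, time stands still between calls to the robot, and variables do not carry over. Pictures are saved under pics/ and viewed, at most 10 in all, crops included, and the job is handed in when it is done.

Besides the shell and the picture viewer there is one more tool, called after "Request:" by a JSON object that holds its "fn" and its "kwargs", one argument or row to a line. drive_tool: Moves the arm, as the interface text tells. Its arguments: {"type":"object","properties":{"targets":{"type":"array","items":{"type":"array","items":{"type":"number"}}}},"required":["targets"]}

```bash
mkdir -p pics; python3 - <<'E'
from bench import arm
import cv2,numpy as np
a=arm.get_image("scene");b=arm.get_image("side")
cv2.imwrite("pics/scene.png",a);cv2.imwrite("pics/side.png",b)
for n in("scene","side","wrist"):print(n,arm.camera_params(n))
s=arm.read_state();print(s)
E
```

```text
scene {'fov_y': 45.98608592892146, 'cx': 320.07805409989265, 'cy': 244.96837886847902, 'rvec': array([ 2.20101371,  1.36974856, -0.42867103]), 'tvec': array([-303.63915771, -427.56710795, 1521.73320016])}
side {'fov_y': 53.499158978264134, 'cx': 331.7021390956861, 'cy': 239.8758602416776, 'rvec': array([ 0.04089634, -2.89073343,  1.15618525]), 'tvec': array([634.16539278,  65.52260469, 906.79054572])}
wrist {'fov_y': 65.70646984690485, 'cx': 320.11890347633897, 'cy': 242.76991312052203, 'tool_from_camera': array([[-1.10566914e-03, -9.63108945e-01, -2.69109527e-01,
         6.75230900e+01],
       [ 9.99999285e-01, -1.18762114e-03,  1.41727399e-04,
         9.57094534e-01],
       [-4.56099091e-04, -2.69109178e-01,  9.63109569e-01,
        -1.40525579e+02],
       [ 0.00000000e+00,  0.00000000e+00,  0.00000000e+00,
         1.00000000e+00]])}
{'clock': 0.1, 'joints': array([ 1.51363214e+00,  3.85509060e-01,  6.77346416e-03, -4.12592088e-04,
       -1.19399920e+00, -2.58582797e-01]), 'joint_vel': array([-7.87917476e-04, -2.10884261e-03,  2.67905970e-03,  2.37848353e-03,
       -6.29256748e-04, -6.05829412e-05]), 'joint_efforts': array([-4.53428984e-04, -3.93321025e+01,  1.88928133e+01,  4.19793382e+00,
       -2.60413552e-03,  4.22299891e-06]), 'position': array([193.91768955, 593.61716597, 230.32084132]), 'ee_rot': array([ 9.87551395e-01, -1.57293569e-01, -9.33326809e-05,  9.83601923e-04]), 'contact_force': array([-0.04318555, -0.50403069,  0.70554284]), 'wrist_torque': array([ 0.00441514,  0.00382966, -0.02040284]), 'grasp_force': 0.0, 'gripper_width': 85.71421297717565}
```

View pics/scene.png

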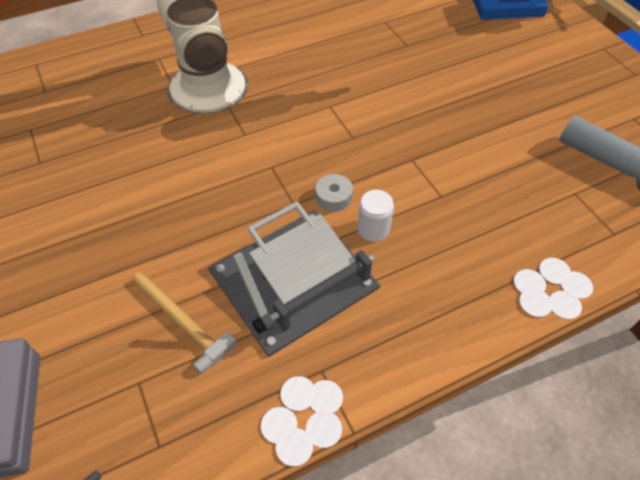

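View pics/side.png

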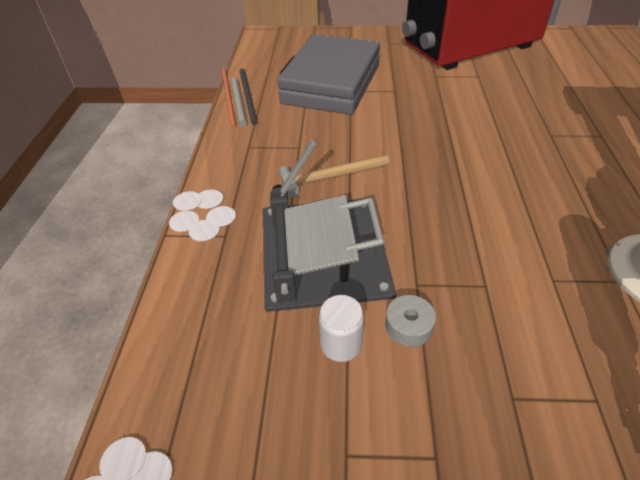

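Scene: the stand's corners are at about (210,270), (270,352), (379,287) and (318,213), with the pull bar at about (250,230)-(297,208). Side: the blade tip is near (314,144) and the tin and bushing are close to the pull-bar side. I'll enlarge both.

```bash
python3 - <<'E'
import cv2,numpy as np
a=cv2.imread("pics/scene.png")[190:365,200:390];b=cv2.imread("pics/side.png")[130:315,250:400]
z=lambda i,f:cv2.resize(i,None,fx=f,fy=f,interpolation=cv2.INTER_CUBIC)
a=z(a,2.3);b=z(b,2.3)
o=np.zeros((430,800,3),np.uint8);o[:a.shape[0],:a.shape[1]]=a;o[:b.shape[0],445:445+b.shape[1]]=b
cv2.imwrite("pics/crop.png",o)
E
```

```text
(no output)
```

View pics/crop.png

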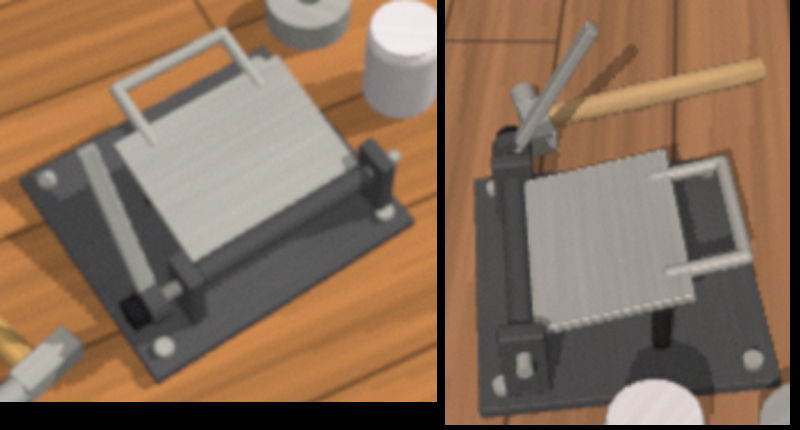

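```bash
cat > fit.py <<'E'
import numpy as np,cv2
from scipy.optimize import least_squares
from bench import arm
P={n:arm.camera_params(n) for n in("scene","side")}
def proj(n,X):
    p=P[n];f=240/np.tan(np.radians(p["fov_y"])/2)
    K=np.array([[f,0,p["cx"]],[0,f,p["cy"]],[0,0,1.]])
    return cv2.projectPoints(np.float64(X).reshape(-1,3),p["rvec"],p["tvec"],K,None)[0].reshape(-1,2)
def hp(t,r,y,h=0): return [80-r*np.cos(t)+h*np.sin(t),y,60+r*np.sin(t)+h*np.cos(t)]
def pts(t,g):
    B=[[-120,-155,12],[120,-155,12],[120,115,12],[-120,115,12]]
    b=[hp(t,180,-50),hp(t,180,50),hp(t,136,-85,4),hp(t,136,85,4),hp(g,150,-130,5)]
    return np.array(B+b)
sc=np.array([[22,180],[158,382],[413,220],[265,50],[117,90],[222,36],[117,145],[278,57],[90,148]])/2.3+[200,190]
sd=(np.array([[0,0],[475,180],[482,413],[779,380],[727,160],[748,257],[666,152],[693,298],[592,28]])-[445,0])/2.3+[250,130]
def world(p,X):
    c,s=np.cos(p[2]),np.sin(p[2]);return X@np.array([[c,s,0],[-s,c,0],[0,0,1]])+[p[0],p[1],0]
def res(p):
    X=world(p,pts(p[3],p[4]));a=proj("scene",X)-sc;b=(proj("side",X)-sd)[1:]
    return np.r_[a,b].ravel()
if __name__=="__main__":
    best=min((least_squares(res,[500,0,y,.1,.7]) for y in(-2,-1,0,1,2)),key=lambda r:r.cost)
    print(best.x,best.cost);print(best.fun.reshape(-1,2).round(1))
    X=world(best.x,pts(*best.x[3:]));print(X.round())
    for m in("scene","side"):print(m,proj(m,[[0,0,0],[600,0,0],[600,200,0]]).round())
    # bushing & tin from scene ground intersections
    def ray(n,u,z):
        r=least_squares(lambda q:proj(n,[q[0],q[1],z])[0]-u,[500,100]);return r.x.round()
    print("tin top",ray("scene",(377,202),95),ray("side",(341,315),95))
    print("bush top",ray("scene",(334,187),36),ray("side",(411,313),36))
    print("hammer",ray("scene",(138,277),15),ray("scene",(215,353),15))
E
python3 fit.py
```

```text
[ 6.50491064e+02 -2.48838064e+01  1.49926061e-01  1.78766210e-01
  9.94066677e-01] 38.12549748212055
[[-2.  -1.5]
 [-0.3 -1.1]
 [ 1.5 -1.1]
 [-0.8 -2.9]
 [ 2.  -1.1]
 [-2.   0.2]
 [-1.6 -0.7]
 [-0.3 -1.6]
 [-1.7 -0.4]
 [-1.2 -0.5]
 [-2.1 -0.3]
 [ 0.8  0.3]
 [-2.5  4.1]
 [-2.2 -0.9]
 [-1.  -0.7]
 [ 0.4 -0.4]
 [-0.9 -0. ]]
[[ 555. -196.   12.]
 [ 792. -160.   12.]
 [ 752.  107.   12.]
 [ 515.   71.   12.]
 [ 562.  -89.   92.]
 [ 547.   10.   92.]
 [ 611. -117.   88.]
 [ 585.   51.   88.]
 [ 672. -153.  188.]]
scene [[207.  86.]
 [302. 252.]
 [383. 219.]]
side [[665. 274.]
 [349. 269.]
 [348. 362.]]
tin top [615. 167.] [613. 173.]
bush top [495. 129.] [494. 126.]
hammer [ 517. -333.] [ 745. -249.]
```

The fit is consistent to about 2 px. The stand is at (650,-25) with yaw 0.15, the bar's middle is near (555,-40,~90), and the blade angle is about 0.99. I'll move to hover above the bar.

Request:
{"fn": "drive_tool", "kwargs": {
  "targets": [
    [-1, 405, 367, 0, 0],
    [-1, 405, 367, 0, 0],
    [-1, 405, 367, 0, 0],
    [-1, 405, 367, 0, 0],
    [-1, 405, 367, 0, 0],
    [-1, 405, 367, 0, 0],
    [-1, 405, 367, 0, 0],
    [-1, 405, 367, 0, 0],
    [-1, 405, 367, 0, 0],
    [-1, 405, 367, 0, 0],
    [-1, 405, 367, 0, 0],
    [-1, 405, 367, 0, 0]
  ]
}}

```text
clock: 1.3
position: [466.3, 115.3, 230.8]
ee_rot: [0.987, -0.161, -0.0, 0.001]
contact_force: [0.4, 0.2, 0.0]
gripper_width: 85.4
grasp_force: 0.0
```

Request:
{"fn": "drive_tool", "kwargs": {
  "targets": [
    [0.2, 135, 123, 30, 63],
    [0.2, 135, 123, 30, 63],
    [0.2, 135, 123, 30, 63],
    [0.2, 135, 123, 30, 63],
    [0.2, 135, 123, 30, 63],
    [0.2, 135, 123, 30, 63],
    [0.2, 135, 123, 30, 63],
    [0.2, 135, 123, 30, 63],
    [0.2, 135, 123, 30, 63],
    [0.2, 135, 123, 30, 63]
  ]
}}

```text
clock: 2.3
position: [555.0, -39.0, 201.1]
ee_rot: [0.76, -0.649, -0.0, 0.0]
contact_force: [-0.3, 0.4, -0.2]
gripper_width: 33.9
grasp_force: 0.0
```

```bash
python3 - <<'E'
from bench import arm
import cv2,numpy as np
from scipy.spatial.transform import Rotation as R
s=arm.read_state()
cv2.imwrite("pics/w1.png",arm.get_image("wrist"))
for k in("clock","joints","position","ee_rot","gripper_width","contact_force"):print(k,s[k])
print(R.from_quat(s["ee_rot"]).as_matrix().round(3))
E
```

```text
clock 2.3
joints [ 2.21121501e-01  2.93022396e-01 -2.08046419e-01 -1.76646260e-04
 -1.07019553e+00 -6.39216675e-02]
position [555.02609044 -38.97223738 201.07933722]
ee_rot [ 7.60417432e-01 -6.49434576e-01 -2.02297283e-04  1.40847541e-04]
gripper_width 33.92533105029338
contact_force [-0.28562188  0.39211905 -0.21225491]
[[ 0.156 -0.988 -0.   ]
 [-0.988 -0.156  0.   ]
 [-0.     0.    -1.   ]]
```

View pics/w1.png

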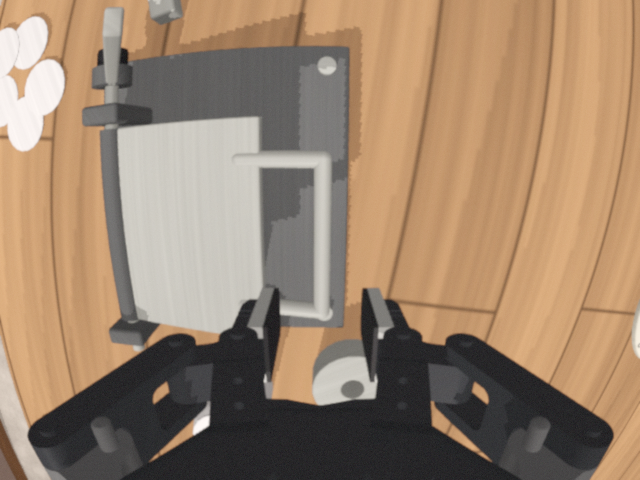

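The bar runs from (323,158) to (323,313) in the wrist picture, and the plate's near edge is at u≈262. Next I'll compute its position.

```bash
cat > wr.py <<'E'
import numpy as np
from bench import arm
from scipy.spatial.transform import Rotation as R
p=arm.camera_params("wrist");T=p["tool_from_camera"];f=240/np.tan(np.radians(p["fov_y"])/2)
def tool_pts(px,s,z):
    "tool-frame points at world height z"
    M=R.from_quat(s["ee_rot"]).as_matrix();o=[]
    for u in px:
        d=np.array(u)-[p["cx"],p["cy"]];r=np.hypot(*d);a=r/f
        c=np.r_[d/r*np.sin(a),np.cos(a)];v=T[:3,:3]@c;q=T[:3,3]
        k=(z-s["position"][2]-M[2]@q)/(M[2]@v);o.append(q+k*v)
    return np.array(o)
E
python3 - <<'E'
from wr import *
s=arm.read_state()
for z in(75,85,95):
    t=tool_pts([(323,158),(323,313),(262,117),(262,290)],s,z);print(z,t.round(1).tolist(),np.linalg.norm(t[0]-t[1]))
E
```

```text
75 [[57.0, 3.1, 126.1], [-63.7, 3.2, 126.1], [87.2, -40.2, 126.1], [-44.0, -44.6, 126.1]] 120.72937097058724
85 [[57.4, 3.0, 116.1], [-58.8, 3.1, 116.1], [86.5, -38.7, 116.1], [-39.8, -42.9, 116.1]] 116.20175785580166
95 [[57.9, 2.9, 106.1], [-53.8, 3.0, 106.1], [85.8, -37.2, 106.1], [-35.6, -41.2, 106.1]] 111.67414474101602
```

The bar's length fits z≈95, with an offset of ty≈+3. I'll descend and grip.

Request:
{"fn": "drive_tool", "kwargs": {
  "targets": [
    [0.2, 2, 3, 35, 0],
    [0.2, 2, 3, 65, 0],
    [0.2, 2, 3, 90, 0],
    [0.2, 2, 3, 110, 0],
    [0.2, 2, 3, 124, 0],
    [0.2, 2, 3, 124, 0],
    [0.2, 2, 3, 124, 0],
    [1, 2, 3, 124, 0],
    [1, 2, 3, 124, 0],
    [1, 2, 3, 124, 0],
    [1, 2, 3, 124, 0],
    [1, 2, 3, 124, 0]
  ]
}}

```text
clock: 3.55
position: [554.2, -41.5, 78.6]
ee_rot: [0.76, -0.65, 0.001, -0.001]
contact_force: [3.6, 1.6, 3.5]
gripper_width: 9.8
grasp_force: 58.8
```

Request:
{"fn": "drive_tool", "kwargs": {
  "targets": [
    [1, 0, -1, -5, 0],
    [1, 0, -2.5, -10.5, 0],
    [1, 0, -4, -17, 0],
    [1, 0, -6, -23, 0],
    [1, 0, -8, -29, 0],
    [1, 0, -10, -34.5, 0],
    [1, 0, -13, -40, 0],
    [1, 0, -15.5, -46, 0],
    [1, 0, -18.5, -51.5, 0],
    [1, 0, -21.5, -57, 0],
    [1, 0, -28, -67.5, 0],
    [1, 0, -28, -67.5, 0]
  ]
}}

```text
clock: 4.75
position: [578.0, -37.9, 142.3]
ee_rot: [0.759, -0.651, -0.003, 0.003]
contact_force: [2.0, -1.0, -10.3]
gripper_width: 9.7
grasp_force: 58.7
```

Request:
{"fn": "drive_tool", "kwargs": {
  "targets": [
    [1, 0, -3.5, -5, 0],
    [1, 0, -7.5, -10, 0],
    [1, 0, -11.5, -15, 0],
    [1, 0, -15.5, -20, 0],
    [1, 0, -20, -24.5, 0],
    [1, 0, -24.5, -29, 0],
    [1, 0, -29, -33, 0],
    [1, 0, -34, -37, 0],
    [1, 0, -39, -41, 0],
    [1, 0, -44, -45, 0],
    [1, 0, -48, -48, 0],
    [1, 0, -48, -48, 0]
  ]
}}

```text
clock: 5.95
position: [625.6, -30.8, 195.5]
ee_rot: [0.76, -0.65, -0.001, 0.002]
contact_force: [-9.5, -2.1, 0.7]
gripper_width: 9.5
grasp_force: 58.8
```

```bash
python3 - <<'E'
from bench import arm
import cv2,numpy as np
a=arm.get_image("scene")[170:370,180:400];b=arm.get_image("side")[120:320,230:400];w=arm.get_image("wrist")
z=lambda i,f:cv2.resize(i,None,fx=f,fy=f,interpolation=cv2.INTER_CUBIC)
a=z(a,2);b=z(b,2.1)
o=np.zeros((420,800,3),np.uint8);o[:400,:440]=a;o[:420,443:800]=b
cv2.imwrite("pics/c2.png",o)
E
```

```text
(no output)
```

View pics/c2.png

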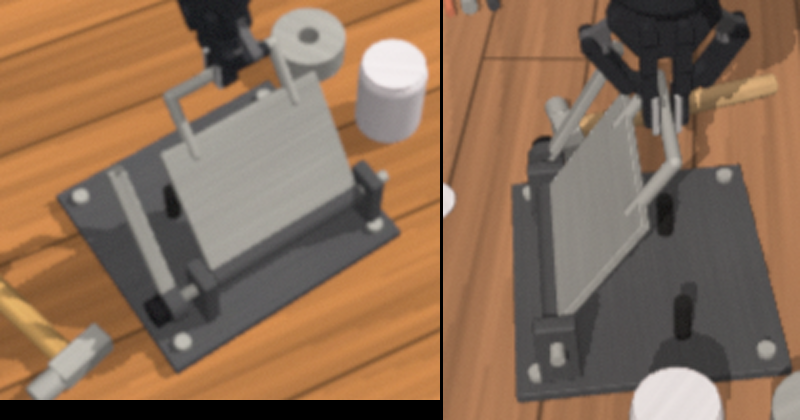

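The plate is up near the blade's angle: near-edge corners at crop (163,155)/(318,78) in scene and (648,226)/(628,95) in side, with bar ends at (172,98) and (675,160). I'll refit both angles.

```bash
python3 - <<'E'
from fit import *
b=least_squares(res,[650,-25,.15,.18,.99])
print("start",b.x)
S=lambda l:np.array(l)/2+[180,170]
D=lambda l:(np.array(l)-[443,0])/2.1+[230,120]
s2=S([[163,155],[318,78],[172,98]]);d2=D([[648,226],[628,95],[675,160]])
A=lambda t,i:world(b.x,pts(t,.99))[i]
# add per-view pixel offset taken from the start fit (base corners)
r0=b.fun.reshape(-1,2);os=r0[:4].mean(0);od=r0[9:12].mean(0)
for nm,off in(("raw",0),("shifted",1)):
    fs=lambda t:(proj("scene",A(t[0],[6,7,4]))-s2-off*os)
    fd=lambda t:(proj("side",A(t[0],[7,6,5]))-d2-off*od)
    for g in((fs,),(fd,),(fs,fd)):
        r=least_squares(lambda t:np.concatenate([h(t).ravel() for h in g]),[.95]);print(nm,r.x,r.fun.round(1))
    for n,u,o in(("scene",sc[8],os),("side",sd[8],od)):
        r=least_squares(lambda g:(proj(n,world(b.x,pts(.2,g[0]))[8])[0]-u-off*o),[.95]);print(nm,"blade",n,r.x,r.fun.round(1))
E
```

```text
start [ 6.50491064e+02 -2.48838063e+01  1.49926060e-01  1.78766209e-01
  9.94066675e-01]
raw [0.97017544] [-0.1  0.4 -0.3 -3.6  2.4 -1.9]
raw [0.91827553] [-1.3  1.  -1.6 -1.   1.5  1.2]
raw [0.92695009] [-1.3 -0.4 -1.9 -4.2  0.7 -2.7 -1.9  0.7 -2.1 -1.3  0.7  0.8]
raw blade scene [1.03122427] [-0.5  0.6]
raw blade side [0.98268212] [-0.1  0.3]
shifted [0.94236039] [-0.5  1.5 -0.9 -2.3  1.7 -0.8]
shifted [0.92846824] [-1.1  0.9 -1.3 -1.1  1.5  0.9]
shifted [0.93085074] [-0.8  1.3 -1.3 -2.5  1.2 -1.  -1.3  0.8 -1.5 -1.2  1.2  0.8]
shifted blade scene [1.00047485] [-1.1  1.4]
shifted blade side [0.99396651] [-0.1  0.1]
```

Plate ≈0.935 and blade ≈0.995, so I'll add about 0.055 rad, release, and lift clear.

Request:
{"fn": "drive_tool", "kwargs": {
  "targets": [
    [1, 0, -3, -2, 0],
    [1, 0, -6, -4, 0],
    [1, 0, -9, -6, 0],
    [1, 0, -9, -6, 0],
    [1, 0, -9, -6, 0],
    [1, 0, -9, -6, 0]
  ]
}}

```text
clock: 6.7
position: [634.3, -29.5, 201.8]
ee_rot: [0.76, -0.65, -0.001, 0.002]
contact_force: [-9.4, -1.7, 0.6]
gripper_width: 9.9
grasp_force: 58.6
```

Request:
{"fn": "drive_tool", "kwargs": {
  "targets": [
    [0.35, 0, 0, 0, 0],
    [0.35, 0, 0, 0, 0],
    [0.35, 0, 0, 0, 0],
    [0.35, 0, 0, 0, 0],
    [0.35, 0, 0, 0, 0],
    [0.35, 0, 0, -20, 0],
    [0.35, 0, 0, -50, 0],
    [0.35, 0, 0, -90, 0],
    [0.35, 0, 0, -130, 0],
    [0.35, 0, 100, -150, 0],
    [0.35, 0, 150, -150, 0],
    [0.35, 0, 150, -150, 0]
  ]
}}

```text
clock: 7.9
position: [488.7, -51.8, 348.9]
ee_rot: [0.76, -0.65, 0.0, -0.0]
contact_force: [-0.2, 1.2, 2.0]
gripper_width: 27.5
grasp_force: 0.0
```

```bash
python3 - <<'E'
from bench import arm
import cv2,numpy as np
print(arm.read_state()["contact_force"])
a=arm.get_image("scene")[170:370,180:400];b=arm.get_image("side")[120:320,230:400]
z=lambda i,f:cv2.resize(i,None,fx=f,fy=f,interpolation=cv2.INTER_CUBIC)
a=z(a,2);b=z(b,2.1)
o=np.zeros((420,800,3),np.uint8);o[:400,:440]=a;o[:420,443:800]=b
cv2.imwrite("pics/c3.png",o)
E
```

```text
[-0.20232421  1.17247178  2.02904028]
```

View pics/c3.png

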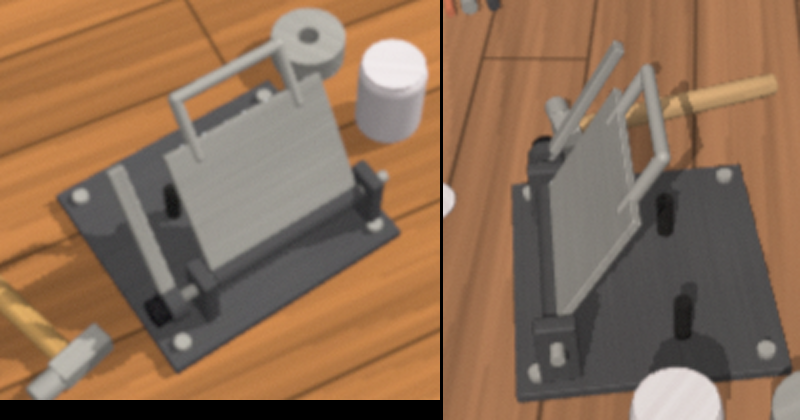

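The arm is clear, and the plate and blade look near parallel in side. Measured: near corners (167,153)/(320,77) in scene and (637,220)/(618,90) in side, bar ends (175,98)/(280,43) and (664,158)/(648,70), blade tip (119,172) and (617,46).

```bash
python3 - <<'E'
from fit import *
b=least_squares(res,[650,-25,.15,.18,.99])
S=lambda l:np.array(l)/2+[180,170]
D=lambda l:(np.array(l)-[443,0])/2.1+[230,120]
s2=S([[167,153],[320,77],[175,98],[280,43],[119,172]]);d2=D([[618,90],[637,220],[648,70],[664,158],[617,46]])
sb=S([[60,198],[180,370],[399,232]]);db=D([[513,185],[521,398],[785,374]])
I=[6,7,4,5,8];r0=b.fun.reshape(-1,2)
def F(q):
    X=world(q,pts(q[3],q[4]))
    o1,o2=q[5:7],q[7:9]
    return np.r_[proj("scene",X[I])-s2+o1,proj("scene",X[[0,1,2]])-sb+o1,proj("side",X[I])-d2+o2,proj("side",X[[1,2,3]])-db+o2,[o1*.5],[o2*.5]].ravel()
r=least_squares(F,np.r_[b.x[:3],.95,.99,0,0,0,0],loss="soft_l1");print(r.x.round(3),"\n",F(r.x).reshape(-1,2).round(1).tolist())
E
```

```text
[ 6.47821e+02 -2.39910e+01  1.48000e-01  1.00900e+00  1.02500e+00
  9.48000e-01  2.08800e+00  3.35000e-01  1.91000e-01] 
 [[-0.1, 3.0], [0.9, -1.5], [3.3, -0.3], [-2.7, 2.5], [-0.2, -0.6], [-1.5, -1.4], [-0.9, 0.7], [2.2, -0.4], [-0.7, -0.6], [-0.7, 2.1], [1.1, 3.5], [0.3, -0.9], [-0.2, -0.2], [0.1, 0.1], [-1.5, 0.3], [4.9, -1.9], [0.5, 1.0], [0.2, 0.1]]
```

The plate is at 1.01 and the blade at 1.03, well within tolerance, and the other objects look unmoved.

```bash
python3 -c "
from bench import arm
print(arm.job_done())"
```

```text
the job is handed in; nothing more can be done
None
```

The job is handed in, with no verdict returned: by my final image fit the plate stands at about 1.01 rad against the gauge blade's 1.03 rad (limit 0.1 rad apart), the gripper is clear, and the blade, bushing, tin and hammer look unmoved.

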